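Pull the stray stock bin forward with the pull hook

ROBOT

A 6-joint arm with a two-finger parallel gripper is mounted at the origin on the work surface. World frame = base frame: x ahead of the robot, y to its left, z up, the work surface at z = 0. Lengths are in m, angles in degrees, forces in N, time in s.
With the tool pointing down it reaches from about 0.35 to 0.875 m from the base axis. Payload 4.2 kg.
Tool frame: the origin (TCP) lies between the finger pads; the fingertips stand 25 mm ahead of it and the grasp point (between the pads) lies 6 mm ahead of it (r.tips_ahead is the distance from the TCP to the fingertips, in m); z points along the fingers, y is the direction in which the jaws open and shut (so a half turn about z gives the same grasp; the last joint's range is limited). The gripper opens to 87 mm and grips with 3 to 60 N. Pads are 19 mm wide; open, the fingers measure 117 mm over their backs; the gripper's body (75 mm by 190 mm) begins 51 mm behind the grasp point.
Start: joints at [-58.637, 22.042, 0.453, 0, -68.411, -14.817], TCP at [0.178, -0.599, 0.213] pointing down, gripper open.
Joint ranges: [-179.83, 179.83], [-69.29, 118.12], [-61.27, 80.66], [-181.25, 117.63], [-171.15, -9.14], [-177.46, 177.46]. Speed limits (degrees/s): [159.86, 159.86, 180, 180, 180, 180].

INTERFACE

Orientations are given as a 3x3 rotation matrix whose columns are the frame's x, y, z axes.
In Python, from station import r, vision, finish_job gives the robot as it stands.
- The arm moves only by the shell command python3 -m jog 'ROWS'. ROWS is a JSON object of lists of equal length, an entry for each row: "rot": the turn, a rotation vector about the world's x, y, z in degrees, a list of three; "delta_pos": the shift along the world's x, y, z in mm, a list of three; "grip": the opening in per cent of the stroke, from 0 (shut) to 100 (fully open). A call has 1 to 10 rows; each row shifts and turns the commanded pose from where the row before left it; what a row does not reach is not made up. A row lasts 1/12 s, in which the tool goes at most 41.7 mm and 7.16 degrees, less where a joint would pass 70% of its speed; a pose out of reach is approached as far as the arm can. A call with a gripper value outside its range is refused whole. The fingers move at their own pace and stop on an object; the grip force is fixed at half the most. Time passes only in rows, so rows that do not move let the fingers close. It gives the time, the measured TCP pose, the force and the opening at its end, in the units of the state.
- r.sense(): the state, without advancing time (a new reading comes with each control period).
- vision.capture(name): name is "scene" or "top" or "wrist"; returns a dict with "frame" (384x512x3 uint8, red, green, blue), "K" (3x3 intrinsics, pixels), "xyz" and "orientation" of the camera in the world. Camera axes: x right, y up, looking along -z (the intrinsics and any distortion apply to the point x, -y, -z); pixel columns grow to the right and rows downward; lengths in m; the calibration is good to about 2 mm. A picture is of the moment at which its call begins. There is no depth.
- finish_job(): hands the job in, once; it reports no verdict.
The state is a dict: "time_s": time; "joints": joint angles; "joint_velocities": joint speeds; "effort": joint torques, N m; "tcp_pos": TCP position; "ee_rot": TCP orientation; "wrist_force": force on the tool from outside, world axes, zero at the start; "moment": the same for the moment, N m; "gripper_width": opening from 0.0 (shut) to 1.0 (fully open).
Only numpy, scipy, OpenCV 4.12 (cv2) and the standard library are available. Lean on these libraries where they do the work, as an engineer would, in place of code of your own. Each camera call takes 0.05 s, during which the arm holds its last target. There are 200 camera calls.

TASK

The orange stock bin has been pushed too far back on the lower shelf of the bench rack: take the pull hook from its bracket on the tool panel, reach in under the upper shelf, drop the hook's tip behind the bin's low front wall and draw the bin straight forward, between its two blue neighbours, until its front is flush with the shelf's front edge and it faces straight out over its own label. Then hang the hook back in its bracket, upright with its collar resting on the tines, and let go. Move the bin with the hook only, never with the gripper, do not tip it, and leave the blue bins and the things on the bench where they are.

Things in the scene. Friction and masses are not known exactly. Their poses are not given: they have to be found in the camera images.
- rack: White bench-top rack, fixed, 500 mm wide. Origin: middle of its front edge, bench height; x into the rack, y left along the edge, z up. Lower shelf top at z = 25 mm, x = 0 to 302 mm. Above it a wire-mesh upper shelf from x = 65 to 235 mm: underside of its orange beams z = 265 mm, wire tops 289 mm, cartons to 360 mm on its ends. Front uprights at x = 65 to 89 mm, y = +-240 mm. Only bins stand in it.
- label_orange: White shelf-edge label card with an orange square, fixed, marking the orange bin's place. Origin: on the front edge at the height of the lower shelf's top, at the middle of the bin's place; axes as the rack's.
- bin_orange: Orange plastic picking bin, loose, 0.2 to 0.45 kg, 160 (x) x 100 (y) x 80 mm. Origin: centre of its underside; front faces -x. Front wall only 50 mm high, outer face x = -80, inner -76 mm; sides slope up behind it. Behind it an empty pocket x = -76 to -30, y = +-46 mm, floor z = 4 mm, then a clear divider 50 mm high and stock. It starts 70 to 100 mm back from flush, up to 0.28 rad askew.
- bin_left: Blue picking bin, loose, same shape, size and axes as the orange one, standing about flush with the shelf's front edge. A bystander.
- bin_right: Second blue picking bin, as the other. A bystander. The three bin places are 145 mm apart along the shelf; the orange bin's may be the left, middle or right one.
- panel: Blue perforated tool panel, fixed, upright, 140 mm wide (y), 248 mm high, 3 mm thick, left or right of the rack. Origin: on the bench under the sheet; its face looks to -x. Fork bracket on the face: two level tines along x out to x = -101 mm, 8 mm wide, 18 mm gap between them centred on y = 0, open to -x; tine tops at z = 232 mm, their last 5 mm turned up 7 mm. Two cutters hang low on the face.
- bracket (a point): Seat of the fork bracket: midway between the tines, level with their tops (232 mm above the bench), 70 mm in front of the panel, where the hook's collar rests. Axes as the panel's.
- puller_grip (a point): Centre of the pull hook's black grip, 30 (x) x 24 (y) x 76 mm (z, along the tool); hook 0.13 kg, hanging upright in the bracket. 44 mm below this point is the underside of its collar (disc 38 mm across, 6 mm thick) resting on the tines. An 8 mm round rod runs straight down to 225 mm below this point; there a 36 mm tip is bent 55 degrees from the rod's line, down and to the tool's -x.
- puller_tip (a point): End of the hook's red tip (centre of its round end, radius 4 mm): 29.5 mm to -x and 246 mm below the grip's centre in the tool's own axes; as it hangs, the tip points down and towards the panel's -x side.
- printer: Grey and black label printer, fixed, 170 mm wide (y), 155 mm high; origin on the bench under its back edge, its body reaching 210 mm to its -x. On the other side from the tool panel. A bystander.
- carton: Small cardboard carton 100 x 80 x 60 mm high on the bench, loose; origin at the centre of its underside. A bystander.
- tape_roll: Roll of brown tape lying flat, 90 mm across, 48 mm high, loose; origin at the centre of its underside. A bystander.
- stapler: Grey and black stapler, 115 x 36 mm, 48 mm high, long along its x, loose; origin at the centre of its underside. A bystander.
- cleaner: Blue bottle with a white cap, 56 mm across, 140 mm high, standing loose; origin at the centre of its underside. A bystander.
- cutter: Yellow box cutter lying flat, 155 x 26 mm, 18 mm high, long along its x, loose; origin at the centre of its underside. A bystander.
Not all that is in view belongs to the job. What is shaped like the panel but turquoise is not meant.

How it is judged:
By the outcome, as a careful person would: the job done as asked, in the order asked, and still so for the second after the job is handed in, with the robot touching nothing.
It also fails if it takes over 59 s, if anything falls off the work surface, if the arm or the gripper's body presses on something with over 40 N, if the wrist force passes 120 N, or if a joint passes its speed limit or range.

## Working session

There is one attempt and no reset: what is moved stays moved. The work goes in short steps, Python scripts to look and compute and a shell command to move; the robot and the scene stay as the last step left them, time stands still between calls to the robot, and variables do not carry over. Pictures are saved under pics/ and viewed, about 8 in all and at most 12, crops included, and the job is handed in when it is done.

```bash
mkdir -p pics; python3 - <<'E'
from station import r, vision
import cv2,pickle
print({k:v for k,v in r.sense().items() if k in('time_s','tcp_pos','ee_rot','gripper_width')})
for n in("scene","top","wrist"):
    c=vision.capture(n); pickle.dump(c,open(f'pics/{n}0.pkl','wb'))
    print(n,c['K'].tolist() if hasattr(c['K'],'tolist') else c['K'],c['xyz'],c['orientation'],[k for k in c])
    cv2.imwrite(f'pics/{n}0.png',cv2.resize(c['frame'][:,:,::-1],(800,600),interpolation=cv2.INTER_CUBIC))
E
```

```text
{'time_s': 0.0, 'tcp_pos': array([ 0.17785048, -0.59849536,  0.2118645 ]), 'ee_rot': array([[-9.58637856e-01, -2.84627773e-01, -7.01932532e-04],
       [-2.84628626e-01,  9.58635613e-01,  2.07535527e-03],
       [ 8.21937749e-05,  2.18930422e-03, -9.99997600e-01]]), 'gripper_width': 1.0011849531995651}
scene [[455.2848329354541, 0.0, 255.84410937440032], [0.0, 455.2848329354541, 199.02285083787302], [0.0, 0.0, 1.0]] [ 0.86954225 -0.61951263  1.12741028] [[ 0.87024562 -0.40735162  0.27701484]
 [ 0.49234014  0.70032356 -0.51686371]
 [ 0.01654525  0.5861839   0.81000907]] ['frame', 'K', 'xyz', 'orientation']
top [[495.82596509104513, 0.0, 260.7293070776938], [0.0, 495.82596509104513, 190.07134852761354], [0.0, 0.0, 1.0]] [ 0.42208551 -0.02186138  1.50086104] [[ 0.00897244  0.99654184 -0.0826067 ]
 [-0.9997354   0.00718994 -0.02185043]
 [-0.02118093  0.08278089  0.99634266]] ['frame', 'K', 'xyz', 'orientation']
wrist [[269.42477577641176, 0.0, 256.01116594972], [0.0, 269.42477577641176, 196.55886671444813], [0.0, 0.0, 1.0]] [ 0.10391333 -0.62128192  0.38482149] [[-0.28504797 -0.91947228 -0.27077366]
 [ 0.95850974 -0.27267264 -0.08311859]
 [ 0.00259267 -0.28323198  0.95904793]] ['frame', 'K', 'xyz', 'orientation']
```

View pics/scene0.png

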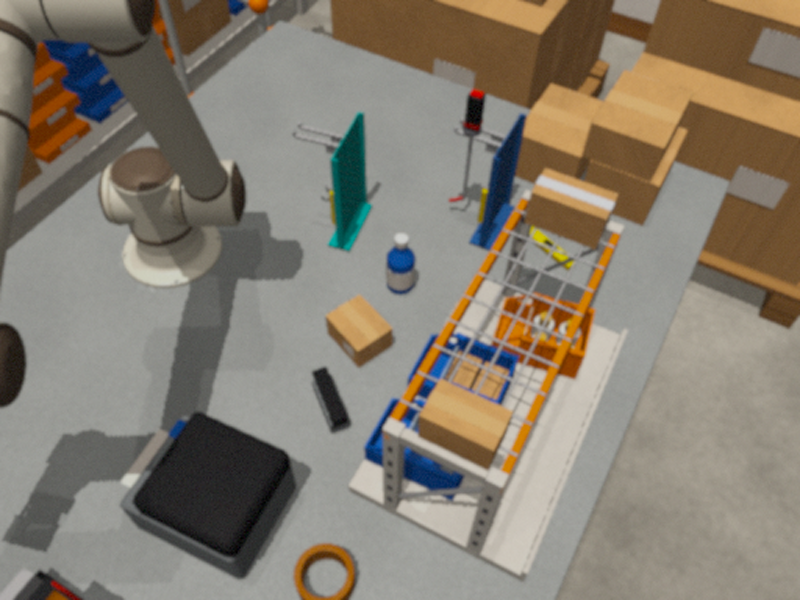

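View pics/top0.png

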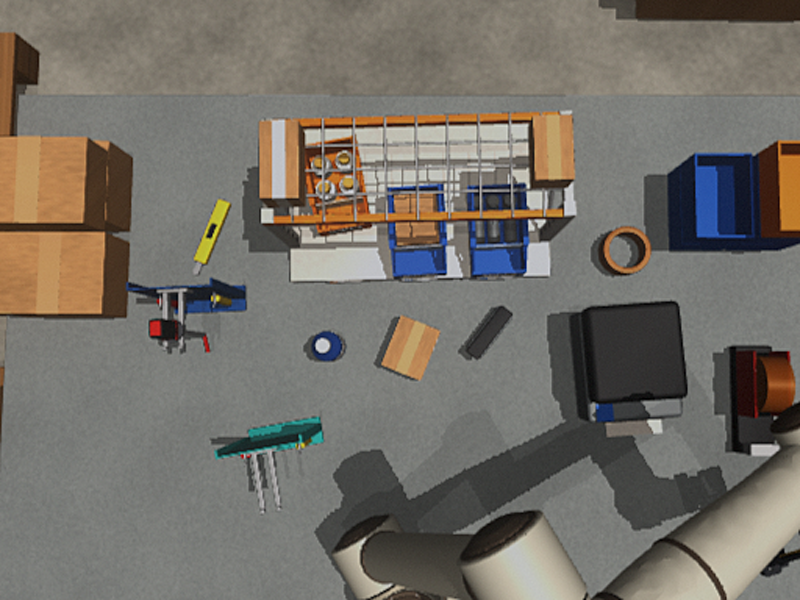

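The scene picture shows the hook in the blue panel's bracket (about 470,110) and the orange bin in the left (+y) bay (545,330). The top picture shows the orange bin at (335,185) askew, the rack front edge at row ~280, and the hook grip at (160,328) with its red tip at (207,343). Next I'll take enlarged crops for measuring.

```bash
cat > h.py <<'E'
import numpy as np,cv2,pickle
def ld(f): return pickle.load(open(f,'rb'))
def ray(c,u,v):
    K=c['K'];d=np.array([(u-K[0][2])/K[0][0],-(v-K[1][2])/K[1][1],-1.]);return np.array(c['orientation'])@d
def onz(c,u,v,z):
    d=ray(c,u,v);p=np.array(c['xyz']);return p+d*(z-p[2])/d[2]
def proj(c,P):
    q=np.array(c['orientation']).T@(np.asarray(P,float)-c['xyz']);K=c['K']
    return np.array([K[0][2]-K[0][0]*q[0]/q[2],K[1][2]+K[1][1]*q[1]/q[2]])
def tri(c1,p1,c2,p2):
    a,b=ray(c1,*p1),ray(c2,*p2);o1,o2=np.array(c1['xyz']),np.array(c2['xyz'])
    t=np.linalg.lstsq(np.stack([a,-b],1),o2-o1,rcond=None)[0]
    A,B=o1+a*t[0],o2+b*t[1];return (A+B)/2,np.linalg.norm(A-B)
def crop(c,x0,y0,x1,y1,s):
    im=cv2.resize(c['frame'][y0:y1,x0:x1,::-1],None,fx=s,fy=s,interpolation=cv2.INTER_CUBIC)
    for x in range((x0+9)//10*10,x1,10): cv2.putText(im,str(x),((x-x0)*s,8),0,.3,(0,0,255));cv2.line(im,((x-x0)*s,9),((x-x0)*s,14),(0,0,255))
    for y in range((y0+9)//10*10,y1,10): cv2.putText(im,str(y),(0,(y-y0)*s+3),0,.3,(0,0,255));cv2.line(im,(20,(y-y0)*s),(25,(y-y0)*s),(0,0,255))
    return im
E
python3 - <<'E'
from h import *
t,s=ld('pics/top0.pkl'),ld('pics/scene0.pkl')
cv2.imwrite('pics/c1.png',crop(t,160,65,360,185,4))
a=crop(t,78,175,163,232,5);b=crop(s,280,50,340,170,5)
im=np.zeros((600,735,3),np.uint8);im[:a.shape[0],:a.shape[1]]=a;im[:600,430:730]=b
cv2.imwrite('pics/c2.png',im)
E
```

```text
(no output)
```

View pics/c1.png

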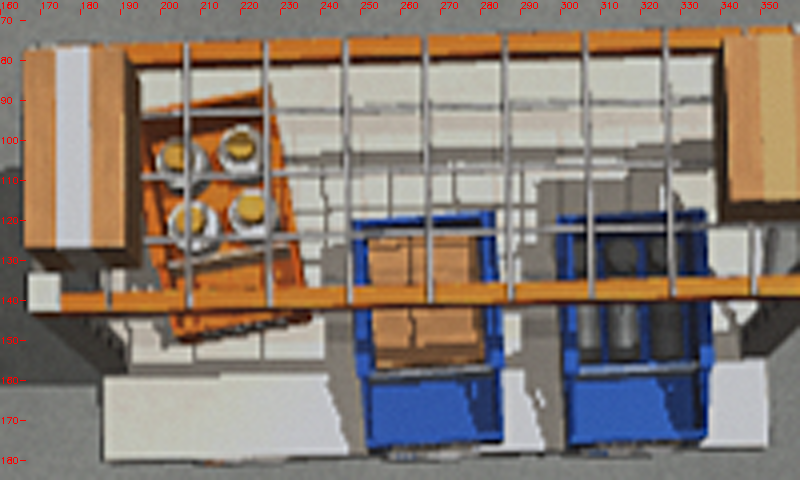

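View pics/c2.png

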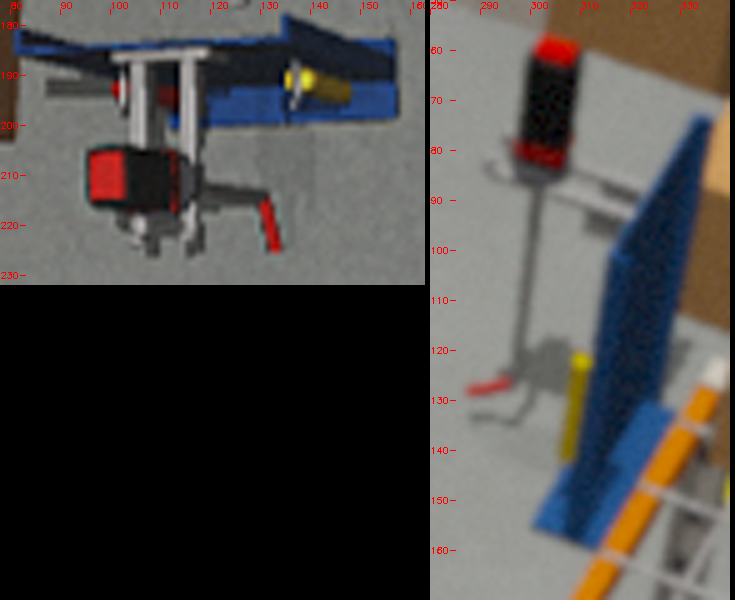

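Crops: shelf front corners at (186,180) and (351.7,177); orange bin's front-face bottom corners near (203,151) and (238,145); orange label trace at (213,180); grip top centre (99.3,210.8) top and (303.5,60) scene; tip end (132,224.5) top and (287.5,128) scene; tine tips in top at (107,225) and (117,225).

```bash
python3 - <<'E'
from h import *
np.set_printoptions(precision=4,suppress=True)
t,s=ld('pics/top0.pkl'),ld('pics/scene0.pkl')
L=onz(t,186,180,.025);R=onz(t,351.7,177,.025);d=R-L
print('rack',L,R,np.linalg.norm(d),'mid',(L+R)/2,'yaw',np.degrees(np.arctan2(d[0],-d[1])))
# yaw: y axis = -(d); 
a=onz(t,203,151,.025);b=onz(t,238,145.5,.025);e=b-a
print('bin front bottom',a,b,np.linalg.norm(e))
print('label px',onz(t,213,180,.015))
print('grip top',onz(t,99.3,210.8,.314),onz(s,303.5,58.5,.314),tri(t,(99.3,210.8),s,(303.5,58.5)))
print('tip',tri(t,(132,224.5),s,(287.5,128)),onz(t,132,224.5,.03))
print('panel foot',onz(t,113,200.5,0),onz(t,156,198.5,0)); print('panel top',onz(t,81,181.5,.248),onz(t,135,178,.248))
print('tine ends',onz(t,107,226,.235),onz(t,116.5,226,.235),'roots',onz(t,104.5,186,.232),onz(t,115.5,186,.232))
h=cv2.cvtColor(t['frame'],cv2.COLOR_RGB2HSV);m=cv2.inRange(h,(3,150,60),(20,255,255))
ys,xs=np.nonzero(m[176:184,184:250]);print('label mask',xs+184,ys+176)
E
```

```text
rack [0.5732 0.2352 0.025 ] [ 0.5855 -0.2605  0.025 ] 0.4958360007825801 mid [ 0.5793 -0.0127  0.025 ] yaw 1.4277664424050025
bin front bottom [0.6614 0.1856 0.025 ] [0.6787 0.0802 0.025 ] 0.10684015566693547
label px [0.5747 0.1551 0.015 ]
grip top [0.4675 0.393  0.314 ] [0.4655 0.3977 0.314 ] (array([0.4676, 0.3915, 0.3188]), np.float64(0.0006265484812120926))
tip (array([0.439 , 0.3943, 0.0255]), np.float64(0.001149371395535309)) [0.4384 0.3927 0.03  ]
panel foot [0.5113 0.4617 0.    ] [0.5184 0.33   0.    ]
panel top [0.5447 0.4659 0.248 ] [0.5546 0.3272 0.248 ]
tine ends [0.4318 0.3993 0.235 ] [0.432  0.3748 0.235 ] roots [0.5349 0.4104 0.232 ] [0.5351 0.3817 0.232 ]
label mask [] []
```

```bash
python3 -m jog '{"delta_pos":[[5,15,38],[5,15,38],[5,15,38],[5,15,38],[19.4,33.7,4.2],[19.4,33.7,4.2],[19.4,33.7,4.2],[19.4,33.7,4.2],[19.4,33.7,4.2],[19.4,33.7,4.2]],"rot":[[0,0,2.6],[0,0,2.6],[0,0,2.6],[0,0,2.6],[0,0,2.6],[0,0,2.6],[0,0,2.6],[0,0,2.6],[0,0,2.6],[0,0,2.6]],"grip":[100,100,100,100,100,100,100,100,100,100]}'
python3 -m jog '{"delta_pos":[[19.4,33.7,4.2],[19.4,33.7,4.2],[19.4,33.7,4.2],[19.4,33.7,4.2],[19.4,33.7,4.2],[19.4,33.7,4.2],[19.4,33.7,4.2],[1.3,37.9,-1.5],[1.3,37.9,-1.5],[1.3,37.9,-1.5]],"rot":[[0,0,2.6],[0,0,2.6],[0,0,2.6],[0,0,2.6],[0,0,2.6],[0,0,2.6],[0,0,2.6],[0,0,2.6],[0,0,2.6],[0,0,2.6]],"grip":[100,100,100,100,100,100,100,100,100,100]}'
python3 -m jog '{"delta_pos":[[1.3,37.9,-1.5],[1.3,37.9,-1.5],[1.3,37.9,-1.5],[1.3,37.9,-1.5],[1.3,37.9,-1.5],[1.3,37.9,-1.5],[1.3,37.9,-1.5],[1.3,37.9,-1.5],[1.3,37.9,-1.5],[0,0,0]],"rot":[[0,0,2.6],[0,0,2.6],[0,0,2.6],[0,0,2.6],[0,0,2.6],[0,0,2.6],[0,0,2.6],[0,0,2.6],[0,0,2.6],[0,0,0]],"grip":[100,100,100,100,100,100,100,100,100,100]}'
python3 - <<'E'
from station import r,vision
from h import *
c=vision.capture('wrist');pickle.dump(c,open('pics/w1.pkl','wb'));t=vision.capture('top');pickle.dump(t,open('pics/top1.pkl','wb'))
print(r.sense()['joints'],c['xyz'],c['orientation'])
im=cv2.resize(c['frame'][:,:,::-1],(800,600),interpolation=cv2.INTER_CUBIC);cv2.imwrite('pics/w1.png',im)
E
```

```text
time_s: 0.98
tcp_pos: [0.3146, -0.335, 0.3902]
ee_rot: [[-0.736, -0.678, 0.0], [-0.678, 0.736, 0.0], [-0.0, 0.0, -1.0]]
wrist_force: [1.8, -0.8, 0.3]
gripper_width: 1.0
time_s: 1.82
tcp_pos: [0.4539, 0.0146, 0.4147]
ee_rot: [[-0.364, -0.932, -0.001], [-0.932, 0.364, 0.0], [0.0, 0.001, -1.0]]
wrist_force: [0.9, 0.1, -0.6]
gripper_width: 1.0
time_s: 2.65
tcp_pos: [0.4652, 0.3594, 0.3977]
ee_rot: [[0.04, -0.999, -0.004], [-0.999, -0.04, -0.002], [0.002, 0.004, -1.0]]
wrist_force: [1.2, -0.5, -1.4]
gripper_width: 0.992
[ 5.31825706e+01  1.46229160e+01  1.58002173e+01 -1.26592255e-02
 -9.13676033e+01 -5.11272527e+01] [0.46925762 0.28200326 0.57065648] [[-0.99917538  0.03796232  0.01440222]
 [-0.04048032 -0.95888933 -0.28087827]
 [ 0.00314735 -0.28122966  0.95963533]]
```

View pics/w1.png

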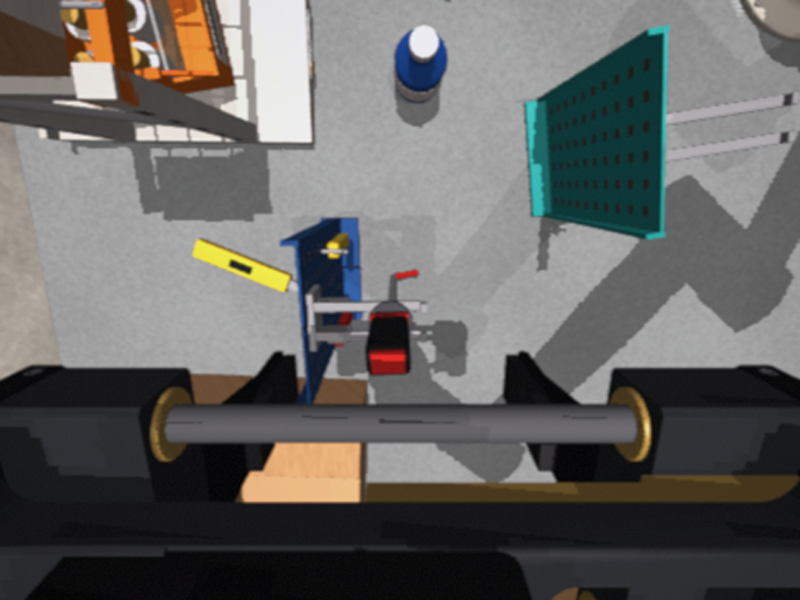

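The wrist view shows the grip's red top face at about (369–409, 348–374), the red tip's end at (417,272), and the fork behind it, with the fingers open to either side.

```bash
python3 - <<'E'
from h import *
np.set_printoptions(precision=4,suppress=True)
c,t,s=ld('pics/w1.pkl'),ld('pics/top0.pkl'),ld('pics/scene0.pkl')
h=cv2.cvtColor(c['frame'],cv2.COLOR_RGB2HSV)
m=cv2.inRange(h,(0,150,130),(6,255,255))|cv2.inRange(h,(174,150,130),(180,255,255))
n,_,st,ce=cv2.connectedComponentsWithStats(m)
for i in range(1,n):
    if st[i,4]>8: print(st[i],ce[i],onz(c,*ce[i],.314))
print('tip',onz(c,266.5,174.3,.030),tri(c,(266.5,174.3),t,(132,224.5)))
u=1.5625
print('grip corners',[onz(c,x/u,y/u,.314) for x,y in((369,349),(408,348),(369,374),(406,374))])
print('tine',onz(c,424/u,307/u,.236),onz(c,312/u,306/u,.232))
print('panel top edge',onz(c,298/u,244/u,.248),onz(c,307/u,400/u,.248))
E
```

```text
[253 173  15   5  43] [260.0698 175.2093] [0.4623 0.3354 0.314 ]
[237 226  22  12 245] [247.7796 231.2939] [0.4724 0.3948 0.314 ]
tip [0.4417 0.3921 0.03  ] (array([0.4397, 0.3962, 0.0142]), np.float64(0.0028871591523757234))
grip corners [array([0.4845, 0.3865, 0.314 ]), array([0.4591, 0.3848, 0.314 ]), array([0.4842, 0.4043, 0.314 ]), array([0.4595, 0.4034, 0.314 ])]
tine [0.4444 0.3791 0.236 ] [0.5378 0.3831 0.232 ]
panel top edge [0.5444 0.3293 0.248 ] [0.5404 0.4621 0.248 ]
```

```bash
python3 -m jog '{"delta_pos":[[2.5,17.5,0],[2.5,17.5,0],[0,0,-30],[0,0,-30],[0,0,-30],[0,0,-24],[0,0,0],[0,0,0],[0,0,0],[0,0,0]],"rot":[[0,0,0],[0,0,0],[0,0,0],[0,0,0],[0,0,0],[0,0,0],[0,0,0],[0,0,0],[0,0,0],[0,0,0]],"grip":[100,100,100,100,100,100,100,0,0,0]}'
python3 -m jog '{"delta_pos":[[0,0,0],[0,0,0],[0,0,0],[0,0,0],[0,0,0],[0,0,0]],"rot":[[0,0,0],[0,0,0],[0,0,0],[0,0,0],[0,0,0],[0,0,0]],"grip":[0,0,0,0,0,0]}'
```

```text
time_s: 3.58
tcp_pos: [0.4718, 0.3892, 0.2905]
ee_rot: [[0.034, -0.999, 0.004], [-0.999, -0.034, 0.004], [-0.003, -0.004, -1.0]]
wrist_force: [0.1, -0.0, -0.1]
gripper_width: 0.855
time_s: 4.08
tcp_pos: [0.4708, 0.3888, 0.2875]
ee_rot: [[0.034, -0.999, -0.0], [-0.999, -0.034, -0.0], [0.0, 0.0, -1.0]]
wrist_force: [-0.4, 0.5, -0.3]
gripper_width: 0.397
```

```bash
python3 -m jog '{"delta_pos":[[0,0,0],[0,0,0],[0,0,0]],"rot":[[0,0,0],[0,0,0],[0,0,0]],"grip":[0,0,0]}'
python3 -m jog '{"delta_pos":[[0,0,5],[0,0,10],[0,0,10],[0,0,0]],"rot":[[0,0,0],[0,0,0],[0,0,0],[0,0,0]],"grip":[0,0,0,0]}'
```

```text
time_s: 4.33
tcp_pos: [0.4708, 0.3888, 0.2875]
ee_rot: [[0.034, -0.999, -0.0], [-0.999, -0.034, -0.0], [0.0, 0.0, -1.0]]
wrist_force: [0.9, 0.2, -0.2]
gripper_width: 0.34
time_s: 4.67
tcp_pos: [0.4719, 0.3896, 0.3159]
ee_rot: [[0.034, -0.999, 0.004], [-0.999, -0.034, 0.004], [-0.003, -0.004, -1.0]]
wrist_force: [-0.0, -0.4, -0.5]
gripper_width: 0.343
```

```bash
python3 - <<'E'
from h import *
np.set_printoptions(precision=4,suppress=True)
t=ld('pics/top0.pkl');u=1.5625
print('bottle cap',onz(t,322/u,346/u,.14))
print('teal top edge',onz(t,215/u,455/u,.248),onz(t,322/u,428/u,.248),onz(t,322/u,419/u,.248),'tines',onz(t,265/u,512/u,.235),onz(t,280/u,508/u,.235))
print('carton',onz(t,410/u,347/u,.06))
for a,b in(((251.5,176),(285,175.5)),((301.5,175.5),(336,174.8))):
  print('blue',onz(t,*a,.075),onz(t,*b,.075))
E
python3 -m jog '{"delta_pos":[[-20,-1,0],[-25,-1,2],[-25,-1,2],[-20,-1,10],[5,-5,30],[15,-15,30],[30,-25,10],[30,-25,0],[20,-30,0],[10,-30,0]],"rot":[[0,0,0],[0,0,0],[0,0,0],[0,0,0],[0.1,-6,0],[0.2,-7,0],[0.2,-7,0],[0.2,-7,0],[0.1,-7,0],[0.1,-6,0]],"grip":[0,0,0,0,0,0,0,0,0,0]}'
```

```text
bottle cap [0.4474 0.1573 0.14  ]
teal top edge [0.2694 0.3121 0.248 ] [0.3141 0.1407 0.248 ] [0.3284 0.141  0.248 ] tines [0.1782 0.232  0.235 ] [0.1848 0.2079 0.235 ]
carton [0.4484 0.0041 0.06  ]
blue [0.581  0.0365 0.075 ] [ 0.5831 -0.0604  0.075 ]
blue [ 0.5834 -0.108   0.075 ] [ 0.5861 -0.2073  0.075 ]
time_s: 5.5
tcp_pos: [0.4901, 0.2545, 0.3956]
ee_rot: [[0.034, -0.764, 0.644], [-0.999, -0.03, 0.017], [0.006, -0.644, -0.765]]
wrist_force: [0.0, -1.6, 1.2]
gripper_width: 0.379
```

```bash
python3 - <<'E'
from station import r,vision
from h import *
np.set_printoptions(precision=4,suppress=True)
c=vision.capture('wrist');pickle.dump(c,open('pics/w2.pkl','wb'));t=vision.capture('top');pickle.dump(t,open('pics/top2.pkl','wb'));s=vision.capture('scene');pickle.dump(s,open('pics/scene2.pkl','wb'))
q=r.sense();print(q['gripper_width'],q['tcp_pos'])
R=np.array(q['ee_rot']);print('pred tip',q['tcp_pos']+R@np.array([-.004,.0295,.2575]))
a=cv2.resize(c['frame'][:,:,::-1],(440,330));b=crop(s,270,90,390,200,3);d=crop(t,120,80,320,210,3)
im=np.zeros((600,800,3),np.uint8);im[:330,:440]=a;im[:330,440:800]=b;im=cv2.resize(c['frame'][:,:,::-1],(800,600),interpolation=cv2.INTER_CUBIC)
cv2.imwrite('pics/w2.png',im)
E
```

```text
0.37315685787398617 [0.4879 0.248  0.3898]
pred tip [0.6292 0.2521 0.1725]
```

View pics/w2.png

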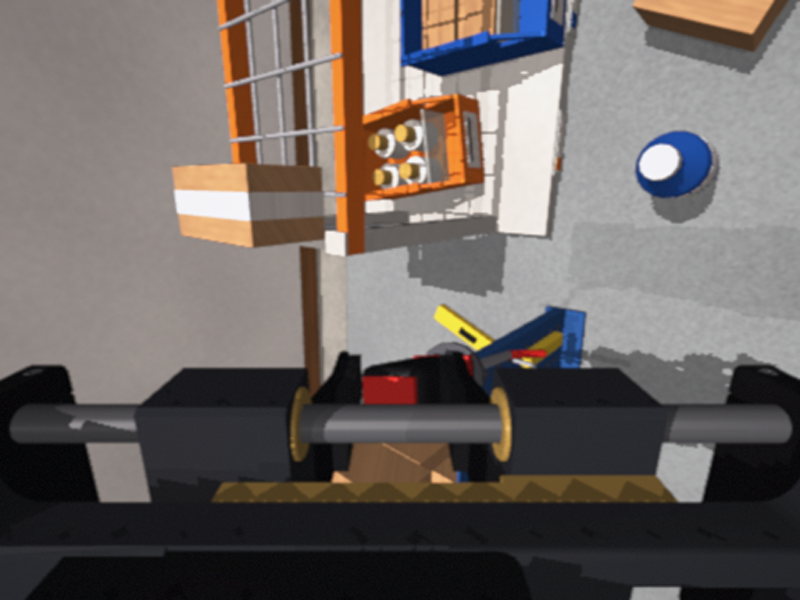

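```bash
python3 - <<'E'
from h import *
np.set_printoptions(precision=4,suppress=True)
c,t,s=ld('pics/w2.pkl'),ld('pics/top2.pkl'),ld('pics/scene2.pkl')
for n,i in(('w',c),('t',t),('s',s)):
    h=cv2.cvtColor(i['frame'],cv2.COLOR_RGB2HSV)
    m=cv2.inRange(h,(0,140,70),(5,255,255))|cv2.inRange(h,(174,140,70),(180,255,255))
    k,_,st,ce=cv2.connectedComponentsWithStats(m)
    print(n,[(st[j].tolist(),ce[j].round(1).tolist()) for j in range(1,k) if st[j,4]>4])
u=1.5625
print('label',onz(c,558/u,161/u,.018),'shelf corner',onz(c,548/u,236/u,.025))
im=np.zeros((600,800,3),np.uint8)
a=crop(c,225,55,370,130,5);im[:375,:725]=a
b=crop(c,310,205,370,250,4);im[380:560,:240]=b
d=crop(s,290,60,400,115,4);im[380:600,245:685]=d
cv2.imwrite('pics/c3.png',im)
E
```

```text
w [([327, 224, 23, 5, 92], [337.4, 225.7]), ([296, 227, 6, 12, 41], [299.2, 231.0]), ([265, 228, 4, 2, 5], [266.4, 228.4]), ([232, 240, 35, 19, 631], [249.0, 249.3])]
t [([100, 191, 2, 4, 6], [100.7, 192.5]), ([110, 193, 3, 2, 5], [111.2, 193.4]), ([482, 225, 3, 43, 63], [482.9, 245.3]), ([504, 225, 2, 6, 9], [504.3, 228.0]), ([505, 260, 2, 7, 13], [505.5, 263.2])]
s [([279, 60, 6, 6, 23], [282.1, 63.0]), ([285, 79, 12, 8, 33], [292.2, 83.5]), ([300, 131, 7, 4, 13], [302.8, 132.4]), ([32, 371, 20, 13, 77], [40.5, 377.6])]
label [0.5755 0.1529 0.018 ] shelf corner [0.5727 0.2383 0.025 ]
```

View pics/c3.png

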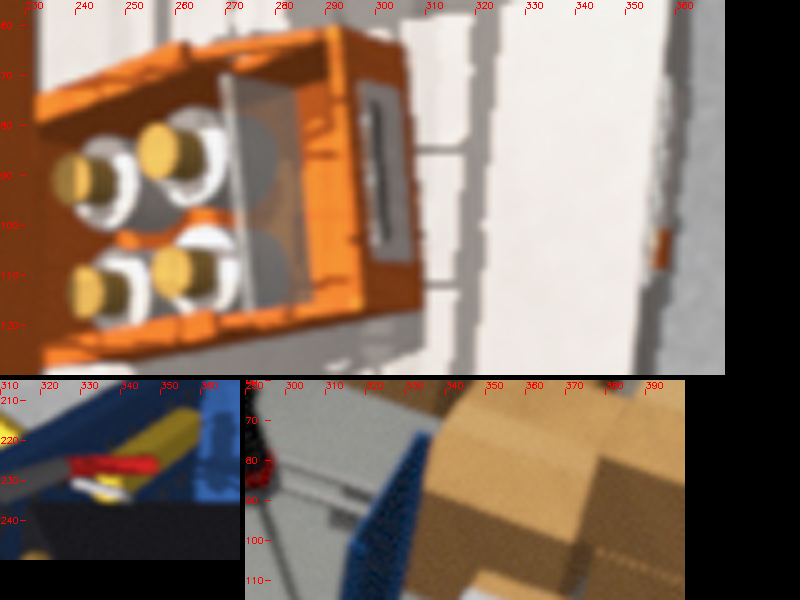

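```bash
python3 - <<'E'
from h import *
np.set_printoptions(precision=4,suppress=True)
c,t,s=ld('pics/w2.pkl'),ld('pics/top2.pkl'),ld('pics/scene2.pkl')
P=[.6292,.2521,.1725]
print('pred tip px',proj(c,P),proj(t,P),proj(s,P))
print('tri w-s',tri(c,(349,225.3),s,(306.5,133.5)),tri(c,(349,225.3),s,(300.5,132)))
print('elbow tri',tri(c,(328,225.8),s,(306.5,131.5)))
A=onz(c,294,60.6,.075);B=onz(c,297.4,116.6,.075);C=onz(c,307,63.5,.025);D=onz(c,309.8,116.5,.025)
for p,q in((A,B),(C,D)):
  e=q-p;print(p,q,np.linalg.norm(e),'mid',(p+q)/2,'yaw',np.degrees(np.arctan2(-e[0],e[1])))
print('label ends',onz(c,358.5,69,.018),onz(c,355.5,109,.018))
E
```

```text
pred tip px [280.0593 163.5813] [170.9257 153.838 ] [327.8722 146.6135]
tri w-s (array([0.5295, 0.3517, 0.0897]), np.float64(0.012400849368252918)) (array([0.5188, 0.3381, 0.1082]), np.float64(0.025058218048259844))
elbow tri (array([0.5421, 0.3348, 0.1309]), np.float64(0.03478501896143125))
[0.6791 0.0832 0.075 ] [0.6635 0.1797 0.075 ] 0.09778627980095092 mid [0.6713 0.1315 0.075 ] yaw 9.233571100588042
[0.6814 0.0809 0.025 ] [0.6653 0.1792 0.025 ] 0.09967169447364613 mid [0.6734 0.1301 0.025 ] yaw 9.294470344200315
label ends [0.5811 0.0965 0.018 ] [0.577  0.1632 0.018 ]
```

The hook swung in the grip: its tip caught the panel face as I tilted it, and now sits near (0.53,0.35,0.09), well off prediction. The wrist crop also gives the bin's front at (0.672,0.131), yawed 9.3°. I'll back away from the panel and measure the hook again.

```bash
python3 -m jog '{"delta_pos":[[-15,-3,5],[-25,-5,10],[-25,-5,10],[-25,-5,5],[0,0,0],[0,0,0]],"rot":[[0,0,0],[0,0,0],[0,0,0],[0,0,0],[0,0,0],[0,0,0]],"grip":[0,0,0,0,0,0]}'
python3 - <<'E'
from station import r,vision
from h import *
np.set_printoptions(precision=4,suppress=True)
C={}
for n in('wrist','top','scene'):
    i=C[n]=vision.capture(n);pickle.dump(i,open(f'pics/{n}3.pkl','wb'))
    h=cv2.cvtColor(i['frame'],cv2.COLOR_RGB2HSV)
    m=cv2.inRange(h,(0,140,70),(5,255,255))|cv2.inRange(h,(174,140,70),(180,255,255))
    k,_,st,ce=cv2.connectedComponentsWithStats(m)
    print(n,[(st[j].tolist(),ce[j].round(1).tolist()) for j in range(1,k) if st[j,4]>4])
q=r.sense();print(q['gripper_width'],q['tcp_pos'],q['wrist_force'])
im=np.zeros((600,800,3),np.uint8)
a=crop(C['wrist'],215,195,415,270,4);im[:300,:800]=a
b=crop(C['scene'],235,50,335,150,3);im[300:600,:300]=b
d=crop(C['top'],100,150,260,250,3);im[300:600,305:785]=d
cv2.imwrite('pics/c4.png',im)
E
```

```text
time_s: 6.15
tcp_pos: [0.4003, 0.2387, 0.4295]
ee_rot: [[0.035, -0.764, 0.644], [-0.999, -0.027, 0.022], [0.001, -0.644, -0.765]]
wrist_force: [1.3, 0.4, -1.6]
gripper_width: 0.368
wrist [([493, 206, 7, 9, 57], [495.7, 210.2]), ([319, 219, 21, 5, 89], [328.4, 220.7]), ([261, 225, 10, 3, 19], [264.5, 225.7]), ([281, 225, 8, 3, 12], [284.2, 226.0]), ([295, 226, 4, 6, 17], [296.7, 228.0]), ([491, 228, 10, 3, 22], [495.6, 229.1]), ([497, 235, 3, 2, 5], [498.2, 235.4]), ([233, 241, 35, 18, 589], [249.6, 250.0]), ([310, 247, 4, 6, 16], [311.5, 249.6])]
top [([100, 191, 2, 4, 6], [100.7, 192.5]), ([110, 193, 3, 2, 6], [111.0, 193.5]), ([482, 225, 3, 43, 62], [482.9, 244.9]), ([504, 225, 2, 7, 10], [504.4, 228.3]), ([505, 260, 2, 7, 13], [505.5, 263.2])]
scene [([249, 36, 6, 5, 25], [251.6, 38.3]), ([258, 53, 12, 9, 33], [265.0, 58.6]), ([32, 371, 20, 13, 76], [40.4, 377.4])]
0.37022451456241884 [0.4012 0.2375 0.427 ] [ 0.1482 -0.6755 -1.3423]
```

View pics/c4.png

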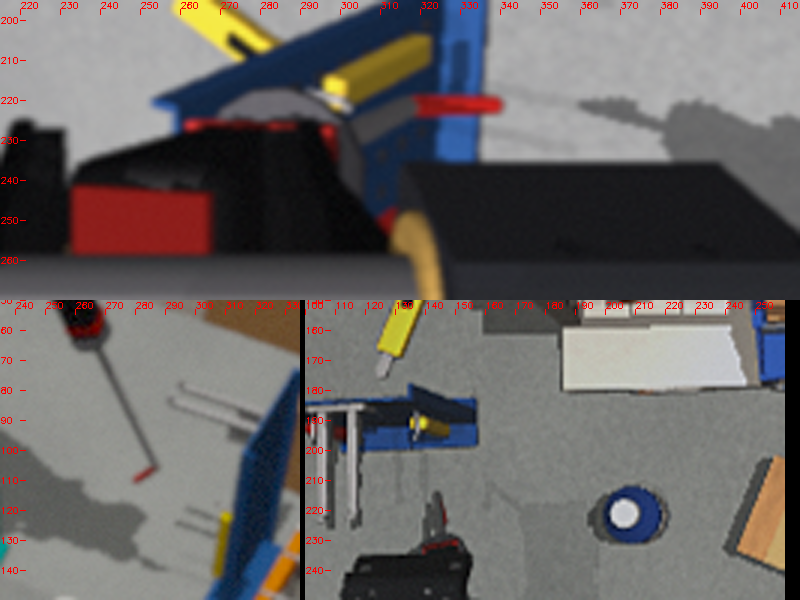

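```bash
python3 - <<'E'
from h import *
np.set_printoptions(precision=4,suppress=True)
c,t,s=[ld(f'pics/{n}3.pkl') for n in('wrist','top','scene')]
tip,e1=tri(c,(338.2,220.6),s,(279.5,109.5));el,e2=tri(c,(318,221),s,(286.5,105.5))
print(tip,e1,el,e2,np.linalg.norm(tip-el),'top px',proj(t,tip),proj(t,el))
R=np.array([[.035,-.764,.644],[-.999,-.027,.022],[.001,-.644,-.765]]);p=np.array([.4012,.2375,.427])
print('in tool',R.T@(tip-p),R.T@(el-p),'expect',[-.004,.0295,.2575],[-.004,0,.2365])
E
```

```text
[0.4422 0.3166 0.1753] 0.004732330935629044 [0.4638 0.3158 0.2018] 0.003905493097597545 0.034223406341304 top px [145.0943 222.607 ] [143.0815 214.2065]
in tool [-0.0779  0.1286  0.2207] [-0.0762  0.0951  0.2143] expect [-0.004, 0.0295, 0.2575] [-0.004, 0, 0.2365]
```

```bash
cat >> h.py <<'E'
from scipy.spatial.transform import Rotation as Rot
def unit(v): return v/np.linalg.norm(v)
def hookR(d,tipdir):  # world axes of hook from rod direction (down) and tip direction
    z=-unit(d);x=-(tipdir-z*(tipdir@z));x=unit(x);return np.stack([x,np.cross(z,x),z],1)
E
python3 - <<'E'
from h import *
from station import r
np.set_printoptions(precision=4,suppress=True)
q=r.sense();R=np.array(q['ee_rot']);p=np.array(q['tcp_pos'])
tip=np.array([.4422,.3166,.1753]);el=np.array([.4638,.3158,.2018])
g0=p+R@[-.004,0,.0115]
d=unit(el-g0);H=hookR(d,tip-el);gc=el-.225*d
print('H',H,'gc-g0',gc-g0,'angle',np.degrees(np.arccos(d@unit(tip-el))))
W=Rot.from_euler('z',3,degrees=True).as_matrix()
D=W@H.T;rv=Rot.from_matrix(D).as_rotvec(degrees=True);print('rotvec',rv)
R2=D@R;print('R2',R2,'tcp->gc',D@(gc-p))
E
```

```text
H [[ 0.9334 -0.2711 -0.235 ]
 [ 0.1908  0.9298 -0.3149]
 [ 0.3038  0.2491  0.9196]] gc-g0 [ 0.0024  0.0033 -0.0095] angle 55.140086429726644
rotvec [-17.1643  15.5601 -10.7756]
R2 [[-0.1105 -0.9151  0.3878]
 [-0.9432 -0.0265 -0.3311]
 [ 0.3133 -0.4023 -0.8602]] tcp->gc [ 0.0049 -0.     -0.0215]
```

```bash
python3 -m jog '{"delta_pos":[[-3,12,0],[-3,18,0],[-3,18,0],[-3,18,-14],[-3,20,-18],[-3,20,-18],[-2,20,-18],[-1,15,-18],[0,10,-14],[0,0,-4]],"rot":[[-2.86,2.6,-1.8],[-2.86,2.6,-1.8],[-2.86,2.6,-1.8],[-2.86,2.6,-1.8],[-2.86,2.6,-1.8],[-2.86,2.6,-1.8],[0,0,0],[0,0,0],[0,0,0],[0,0,0]],"grip":[0,0,0,0,0,0,0,0,0,0]}'
python3 - <<'E'
from station import r,vision
from h import *
np.set_printoptions(precision=4,suppress=True)
C={}
for n in('wrist','top','scene'):
    i=C[n]=vision.capture(n);pickle.dump(i,open(f'pics/{n}4.pkl','wb'))
q=r.sense();print(q['gripper_width'],q['tcp_pos'],q['wrist_force'])
im=np.zeros((600,800,3),np.uint8)
a=crop(C['wrist'],215,145,415,270,4)[:,:470];im[:a.shape[0],:470]=a
b=crop(C['scene'],245,50,325,140,4);im[:360,480:800]=b
d=crop(C['top'],70,180,150,240,4);im[365:600,480:800]=d[:235]
cv2.imwrite('pics/c5.png',im)
E
```

```text
time_s: 7.13
tcp_pos: [0.3803, 0.3888, 0.3187]
ee_rot: [[-0.11, -0.916, 0.385], [-0.941, -0.028, -0.336], [0.319, -0.399, -0.859]]
wrist_force: [0.1, -0.7, -1.8]
gripper_width: 0.368
0.3718717916235092 [0.3803 0.3872 0.323 ] [ 0.0769  0.1837 -0.2129]
```

View pics/c5.png

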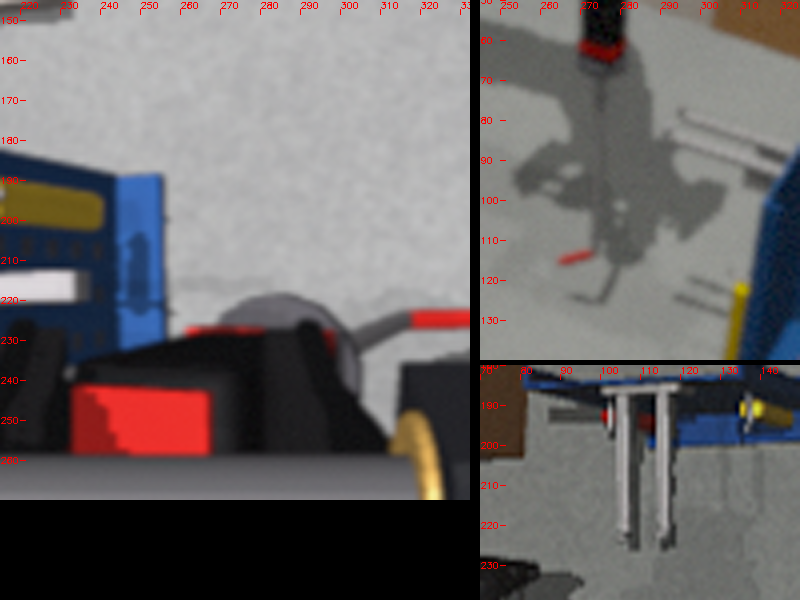

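```bash
python3 - <<'E'
from h import *
from station import r
np.set_printoptions(precision=4,suppress=True)
c,t,s=[ld(f'pics/{n}4.pkl') for n in('wrist','top','scene')]
h=cv2.cvtColor(c['frame'],cv2.COLOR_RGB2HSV)
m=cv2.inRange(h,(0,140,70),(5,255,255))|cv2.inRange(h,(174,140,70),(180,255,255))
k,_,st,ce=cv2.connectedComponentsWithStats(m);print([(st[j].tolist()) for j in range(1,k) if st[j,4]>10])
j=max((j for j in range(1,k) if 300<ce[j][0]<360 and st[j,1]<226),key=lambda j:st[j,4]);xe=st[j,0]+st[j,2]-1
el,e2=tri(c,(318,225),s,(274.3,112.5));tip,e1=tri(c,(xe-.5,st[j,1]+st[j,3]/2-.5),s,(265.2,115.5))
print('el',el,e2,'tip',tip,e1,np.linalg.norm(tip-el))
q=r.sense();R=np.array(q['ee_rot']);p=np.array(q['tcp_pos'])
gc=p+np.array([.0049,0,-.0215]);d=unit(el-gc);print('gc',gc,'d',d,'len',np.linalg.norm(el-gc))
for row,l,rr in((195,104.2,118.3),(218,104.4,118.9)):
  print('tine mid',(onz(t,l,row,.232)+onz(t,rr,row,.232))/2, onz(t,rr,row,.232)[1]-onz(t,l,row,.232)[1])
E
```

```text
[[318, 223, 21, 4, 83], [262, 227, 19, 2, 26], [233, 241, 36, 18, 612]]
el [0.386  0.392  0.0724] 0.0031677344482148187 tip [0.3574 0.3891 0.048 ] 0.002918557030451918 0.037655013944478115
gc [0.3852 0.3872 0.3015] d [ 0.0033  0.0208 -0.9998] len 0.22910088423558056
tine mid [0.5117 0.392  0.232 ] -0.03666086693455406
tine mid [0.4524 0.389  0.232 ] -0.037552787647558816
```

```bash
python3 -m jog '{"delta_pos":[[8,0,0],[15,0,0],[20,0,0],[20,1,0],[15,1,0],[7,0,0],[0,0,-8],[0,0,-8],[0,0,-4],[0,0,0]],"rot":[[0,0,0],[0,0,0],[0,0,0],[0,0,0],[0,0,0],[0,0,0],[0,0,0],[0,0,0],[0,0,0],[0,0,0]],"grip":[0,0,0,0,0,0,0,0,0,0]}'
python3 - <<'E'
from station import r,vision
from h import *
C={}
for n in('top','scene'):
    i=C[n]=vision.capture(n);pickle.dump(i,open(f'pics/{n}5.pkl','wb'))
print(r.sense()['wrist_force'],r.sense()['tcp_pos'])
E
python3 -m jog '{"delta_pos":[[0,0,-3],[0,0,0],[0,0,0]],"rot":[[0,0,0],[0,0,0],[0,0,0]],"grip":[0,0,0]}'
```

```text
time_s: 8.12
tcp_pos: [0.4643, 0.3896, 0.3019]
ee_rot: [[-0.109, -0.915, 0.387], [-0.943, -0.028, -0.332], [0.315, -0.401, -0.86]]
wrist_force: [1.1, -0.9, -1.9]
gripper_width: 0.367
[ 1.11931107 -0.44644403 -1.8618771 ] [0.46423874 0.38982234 0.30212032]
time_s: 8.47
tcp_pos: [0.4646, 0.3899, 0.2993]
ee_rot: [[-0.11, -0.915, 0.387], [-0.943, -0.027, -0.332], [0.314, -0.401, -0.86]]
wrist_force: [1.8, -0.2, -1.4]
gripper_width: 0.37
```

```bash
python3 -m jog '{"delta_pos":[[0,0,-3],[0,0,0],[0,0,0],[0,0,0],[0,0,0],[0,0,0],[0,0,0],[0,0,0],[0,0,0],[0,0,0]],"rot":[[0,0,0],[0,0,0],[0,0,0],[0,0,0],[0,0,0],[0,0,0],[0,0,0],[0,0,0],[0,0,0],[0,0,0]],"grip":[0,0,60,100,100,100,100,100,100,100]}'
python3 - <<'E'
from station import r,vision
from h import *
np.set_printoptions(precision=4,suppress=True)
q=r.sense();print(q['gripper_width'],q['tcp_pos'])
R=np.array(q['ee_rot']);W=Rot.from_euler('z',3,degrees=True).as_matrix()@np.array([[0,-1,0],[-1,0,0],[0,0,-1.]])
print(Rot.from_matrix(W@R.T).as_rotvec(degrees=True))
s=vision.capture('scene');pickle.dump(s,open('pics/scene6.pkl','wb'))
s0=ld('pics/scene0.pkl')
for i in(s0,s):
    h=cv2.cvtColor(i['frame'],cv2.COLOR_RGB2HSV)
    m=cv2.inRange(h,(0,120,60),(6,255,255))|cv2.inRange(h,(172,120,60),(180,255,255))
    k,_,st,ce=cv2.connectedComponentsWithStats(m[40:150,260:340]);print([(st[j].tolist(),ce[j].round(1).tolist()) for j in range(1,k) if st[j,4]>6])
E
```

```text
time_s: 9.3
tcp_pos: [0.4648, 0.3898, 0.2965]
ee_rot: [[-0.11, -0.915, 0.387], [-0.943, -0.027, -0.332], [0.314, -0.402, -0.86]]
wrist_force: [-0.2, -0.5, -0.1]
gripper_width: 0.888
0.8880824127472804 [0.4648 0.3898 0.2965]
[18.7992 24.2287  5.4242]
[([41, 17, 9, 7, 44], [44.7, 20.1]), ([37, 38, 10, 6, 35], [41.7, 40.6]), ([28, 86, 8, 3, 13], [31.5, 87.1])]
[([39, 15, 10, 7, 43], [43.1, 18.3]), ([35, 36, 11, 6, 33], [40.0, 38.9]), ([27, 85, 7, 2, 12], [29.6, 85.4])]
```

```bash
python3 -m jog '{"delta_pos":[[0,0,2],[0,0,0],[0,0,0],[0,0,0],[2,3,-6],[0,0,-13],[0,0,0],[0,0,0],[0,0,0],[0,0,0]],"rot":[[3.76,4.85,1.1],[3.76,4.85,1.1],[3.76,4.85,1.1],[3.76,4.85,1.1],[3.76,4.85,1.1],[0,0,0],[0,0,0],[0,0,0],[0,0,0],[0,0,0]],"grip":[100,100,100,100,100,100,100,0,0,0]}'
python3 -m jog '{"delta_pos":[[0,0,0],[0,0,0],[0,0,0],[0,0,0],[0,0,0],[0,0,0],[0,0,0],[0,0,0],[0,0,0],[0,0,0]],"rot":[[0,0,0],[0,0,0],[0,0,0],[0,0,0],[0,0,0],[0,0,0],[0,0,0],[0,0,0],[0,0,0],[0,0,0]],"grip":[0,0,0,0,0,0,0,0,0,0]}'
```

```text
time_s: 10.18
tcp_pos: [0.4664, 0.3933, 0.28]
ee_rot: [[0.055, -0.998, 0.001], [-0.998, -0.055, 0.0], [-0.0, -0.001, -1.0]]
wrist_force: [-0.1, -0.4, -0.1]
gripper_width: 0.851
time_s: 11.02
tcp_pos: [0.4667, 0.3927, 0.2795]
ee_rot: [[0.054, -0.999, -0.0], [-0.999, -0.054, -0.0], [-0.0, 0.0, -1.0]]
wrist_force: [-0.3, 0.5, 0.5]
gripper_width: 0.345
```

```bash
python3 -m jog '{"delta_pos":[[0,0,8],[0,0,17],[-15,-1,0],[-25,-1.5,0],[-25,-1.5,5],[-20,-1,20],[0,-20,25],[5,-30,25],[5,-35,20],[5,-35,10]],"rot":[[0,0,0],[0,0,0],[0,0,0],[0,0,0],[0,0,0],[0,0,0],[0,0,0],[0,0,0],[0,0,0],[0,0,0]],"grip":[0,0,0,0,0,0,0,0,0,0]}'
python3 -m jog '{"delta_pos":[[10,-15,0],[10,-15,0],[10,-15,0],[10,-15,0],[10,-15,0],[10,-15,0],[8,-16,-25],[8,-16,-25],[5,-10,-25],[0,-4,-25]],"rot":[[0.15,-6.67,-0.28],[0.15,-6.67,-0.28],[0.15,-6.67,-0.28],[0.15,-6.67,-0.28],[0.15,-6.67,-0.28],[0.15,-6.67,-0.28],[0,0,0],[0,0,0],[0,0,0],[0,0,0]],"grip":[0,0,0,0,0,0,0,0,0,0]}'
python3 - <<'E'
from station import r,vision
from h import *
np.set_printoptions(precision=4,suppress=True)
q=r.sense();R=np.array(q['ee_rot']);p=np.array(q['tcp_pos']);print(q['gripper_width'],p,R)
P=p+R@np.array([0,.0295,.2495]);E=p+R@np.array([0,0,.2285]);print('tip',P,'elbow',E)
for n in('wrist','top','scene'):
    i=vision.capture(n);pickle.dump(i,open(f'pics/{n}7.pkl','wb'))
    h=cv2.cvtColor(i['frame'],cv2.COLOR_RGB2HSV)
    m=cv2.inRange(h,(0,140,60),(5,255,255))|cv2.inRange(h,(174,140,60),(180,255,255))
    k,_,st,ce=cv2.connectedComponentsWithStats(m)
    print(n,proj(i,P),proj(i,E),[st[j].tolist() for j in range(1,k) if st[j,4]>5 and np.hypot(*(ce[j]-proj(i,P)))<40])
E
```

```text
time_s: 11.85
tcp_pos: [0.3973, 0.2672, 0.4131]
ee_rot: [[0.055, -0.998, 0.004], [-0.998, -0.055, 0.004], [-0.003, -0.004, -1.0]]
wrist_force: [0.4, -0.1, -0.7]
gripper_width: 0.343
time_s: 12.68
tcp_pos: [0.4777, 0.1307, 0.3093]
ee_rot: [[0.018, -0.765, 0.644], [-1.0, -0.019, 0.005], [0.008, -0.644, -0.765]]
wrist_force: [1.6, 0.6, -1.4]
gripper_width: 0.342
0.34187345043451833 [0.4777 0.1307 0.3093] [[ 0.018  -0.7651  0.6437]
 [-0.9998 -0.0191  0.0052]
 [ 0.0083 -0.6437 -0.7653]]
tip [0.6157 0.1314 0.0994] elbow [0.6248 0.1319 0.1344]
wrist [275.4282 168.2837] [256.828 170.827] [[259, 169, 19, 7, 77]]
top [218.0681 162.7426] [216.6128 157.7864] [[204, 197, 11, 3, 25]]
scene [302.3174 189.6205] [306.5837 183.1861] []
```

```bash
python3 -m jog '{"delta_pos":[[10,-15,0],[20,-13.5,0],[25,0,0],[24,0,0],[0,0,-15],[0,0,-20],[0,0,-15],[0,0,0]],"rot":[[0,0,0],[0,0,0],[0,0,0],[0,0,0],[0,0,0],[0,0,0],[0,0,0],[0,0,0]],"grip":[0,0,0,0,0,0,0,0]}'
cat >> h.py <<'E'
TIP=np.array([-.004,.0295,.2495])
def look(tag):
    from station import r,vision
    np.set_printoptions(precision=4,suppress=True)
    q=r.sense();R=np.array(q['ee_rot']);p=np.array(q['tcp_pos'])
    print('tip',p+R@TIP,'w',round(float(q['gripper_width']),3),'F',np.array(q['wrist_force']),'t',q['time_s'])
    c=vision.capture('wrist');pickle.dump(c,open(f'pics/wrist{tag}.pkl','wb'))
    return c
E
python3 - <<'E'
from h import *
c=look('8')
cv2.imwrite('pics/c6.png',crop(c,205,60,365,180,5))
E
```

```text
time_s: 13.5
tcp_pos: [0.5587, 0.1025, 0.2645]
ee_rot: [[0.02, -0.763, 0.646], [-1.0, -0.025, 0.002], [0.015, -0.645, -0.764]]
wrist_force: [0.7, -2.4, -0.6]
gripper_width: 0.341
tip [0.6972 0.1062 0.0549] w 0.341 F [ 0.7285 -2.3535 -0.5959] t 13.5
```

View pics/c6.png

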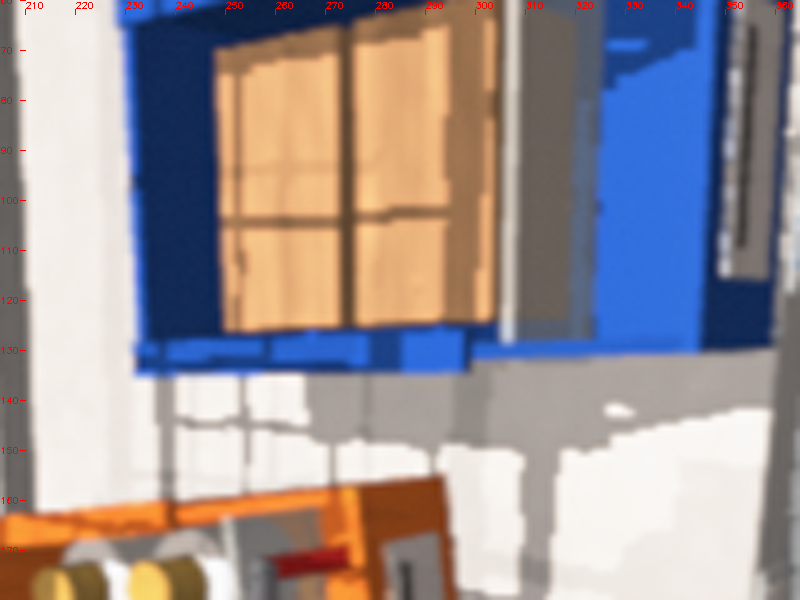

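The hook tip sits in the pocket: red tip at (265,170) in the crop, just behind the front wall, which ends near col 292. Now a short off-centre pull to straighten the bin.

```bash
cat >> h.py <<'E'
def binfront(c,c1=362):
    h=cv2.cvtColor(c['frame'],cv2.COLOR_RGB2HSV);m=cv2.inRange(h,(5,150,60),(18,255,255))
    k,lab,st,ce=cv2.connectedComponentsWithStats(m[:236,:c1]);
    m=(lab>0)&np.isin(lab,[j for j in range(1,k) if st[j,4]>60 and st[j,0]+st[j,2]>150])
    pts=[(np.nonzero(m[v])[0].max()+.5,v) for v in range(236) if m[v].any()]
    P=np.array([onz(c,u,v,.025)[:2] for u,v in pts],np.float32)
    keep=np.ones(len(P),bool)
    for _ in range(6):
        vx,vy,x0,y0=cv2.fitLine(P[keep],cv2.DIST_HUBER,0,.001,.001).ravel()
        e=(P-[x0,y0])@[-vy,vx];keep=abs(e)<max(.002,1.5*np.median(abs(e)))
    if vy<0: vx,vy=-vx,-vy
    Q=P[keep];print('front line: yaw',round(float(np.degrees(np.arctan2(-vx,vy))),2),'n',keep.sum(),'rows',[pts[i][1] for i in np.nonzero(keep)[0][[0,-1]]],'ends',Q[0],Q[-1],'x at y=.132:',x0+vx/vy*(.132-y0))
E
python3 -c "
from h import *
binfront(ld('pics/wrist2.pkl'),330);binfront(ld('pics/wrist8.pkl'),330)"
python3 -m jog '{"delta_pos":[[-5,0,0],[-8,0,0],[-8,0,0],[-8,0,0],[-3,0,0],[0,0,0]],"rot":[[0,0,0],[0,0,0],[0,0,0],[0,0,0],[0,0,0],[0,0,0]],"grip":[0,0,0,0,0,0]}'
python3 -c "
from h import *
binfront(look('9'),340)"
```

```text
time_s: 14.05
tcp_pos: [0.5253, 0.1039, 0.2662]
ee_rot: [[0.021, -0.762, 0.647], [-1.0, -0.022, 0.006], [0.01, -0.647, -0.762]]
wrist_force: [1.9, 0.3, -0.1]
gripper_width: 0.338
tip [0.6642 0.1087 0.0569] w 0.338 F [ 1.8974  0.3176 -0.1227] t 14.05
front line: yaw 47.13 n 151 rows [0, 216] ends [ 0.9329 -0.189 ] [0.6718 0.1963] x at y=.132: 0.6722968Traceback (most recent call last):
  File "<string>", line 3, in <module>
    binfront(ld('pics/wrist2.pkl'),330);binfront(ld('pics/wrist8.pkl'),330)
             ~~^^^^^^^^^^^^^^^^^^^
  File "h.py", line 2, in ld
    def ld(f): return pickle.load(open(f,'rb'))
                                  ~~~~^^^^^^^^
FileNotFoundError: [Errno 2] No such file or directory: 'pics/wrist2.pkl'
```

```bash
sed -i 's/^    keep=np.ones(len(P),bool)/    g=(P[:,0]>.55)\&(P[:,0]<.71)\&(P[:,1]>.04)\&(P[:,1]<.2);P=P[g];pts=[a for a,b in zip(pts,g) if b];keep=np.ones(len(P),bool)/' h.py
python3 -c "
from h import *
import sys
for f,c1 in(('w2',330),('wrist7',400),('wrist8',400),('wrist9',400)):
  c=ld(f'pics/{f}.pkl');binfront(c,c1)
cv2.imwrite('pics/c7.png',crop(c,205,130,365,250,5))"
```

```text
front line: yaw 10.93 n 34 rows [73, 106] ends [0.7063456  0.09634439] [0.69365597 0.15941076] x at y=.132: 0.6996037
front line: yaw 11.35 n 23 rows [133, 183] ends [0.6863149  0.08325549] [0.6676311  0.17754376] x at y=.132: 0.6768236
front line: yaw 11.15 n 59 rows [156, 214] ends [0.686011   0.08428427] [0.6669694  0.17940606] x at y=.132: 0.6759612
front line: yaw 6.67 n 57 rows [155, 211] ends [0.6621443  0.08647258] [0.6515701  0.18170942] x at y=.132: 0.65716684
```

View pics/c7.png

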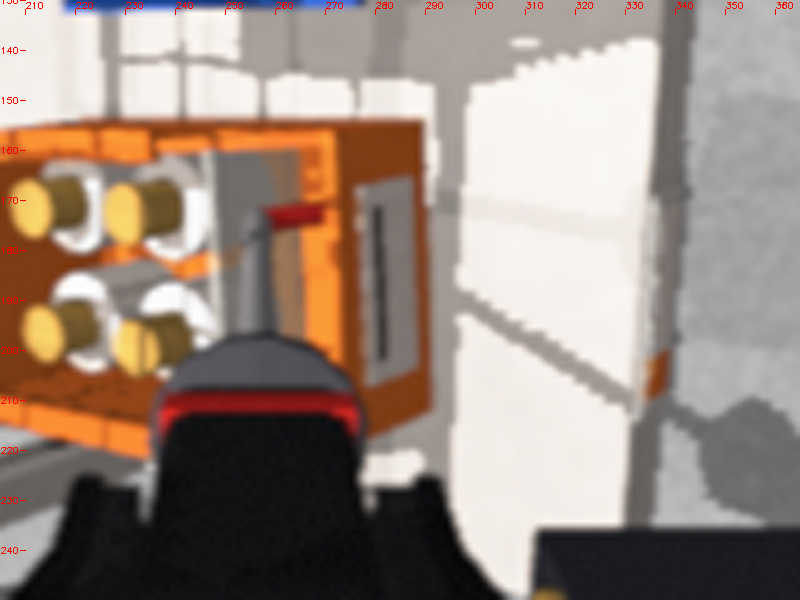

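The crop shows the tip in the pocket's right half, the bin's front bottom edge from (289,154) to (291,212), the shelf edge near col 334 and the label card at rows ~168–210.

```bash
cat >> h.py <<'E'
def shelf(c):
    # white shelf -> darker front face boundary, rays onto z=.025
    h=cv2.cvtColor(c['frame'],cv2.COLOR_RGB2HSV);P=[]
    for y in np.arange(.06,.23,.004):
        us=[(x,*np.round(proj(c,[x,y,.025])).astype(int)) for x in np.arange(.555,.600,.0005)]
        w=[(x if (0<=u<512 and 0<=v<230 and h[v,u,2]>205 and h[v,u,1]<40) else 9) for x,u,v in us]
        if min(w)<9: P.append((min(w),y))
    P=np.array(P,np.float32);keep=np.ones(len(P),bool)
    for _ in range(5):
        vx,vy,x0,y0=cv2.fitLine(P[keep],cv2.DIST_HUBER,0,.001,.001).ravel();e=(P-[x0,y0])@[-vy,vx];keep=abs(e)<max(.0015,1.5*np.median(abs(e)))
    if vy<0: vx,vy=-vx,-vy
    print('shelf yaw',round(float(np.degrees(np.arctan2(-vx,vy))),2),keep.sum(),'x at .132',x0+vx/vy*(.132-y0))
E
python3 -c "
from h import *
np.set_printoptions(precision=4,suppress=True)
for f in('w2','wrist7','wrist9'): shelf(ld(f'pics/{f}.pkl'))
c=ld('pics/wrist9.pkl')
print('card',onz(c,337,168.5,.018),onz(c,336,210,.018)); print('corners',onz(c,289.5,154.5,.025),onz(c,291,212.3,.025))"
```

```text
shelf yaw 1.62 35 x at .132 0.5812027
shelf yaw 1.29 38 x at .132 0.58034545
shelf yaw 1.7 31 x at .132 0.5802101
card [0.5796 0.0983 0.018 ] [0.5739 0.1624 0.018 ]
corners [0.6603 0.0854 0.025 ] [0.6504 0.1838 0.025 ]
```

```bash
python3 -m jog '{"delta_pos":[[-6,0,0],[-8,0,0],[-3,0,0],[0,0,0]],"rot":[[0,0,0],[0,0,0],[0,0,0],[0,0,0]],"grip":[0,0,0,0]}'
python3 -c "
from h import *
c=look('10');binfront(c,400);shelf(c)"
```

```text
time_s: 14.43
tcp_pos: [0.5079, 0.1027, 0.2643]
ee_rot: [[0.019, -0.764, 0.645], [-1.0, -0.022, 0.004], [0.011, -0.645, -0.764]]
wrist_force: [0.5, 0.0, 0.0]
gripper_width: 0.343
tip [0.6462 0.1069 0.0545] w 0.343 F [0.5212 0.007  0.0483] t 14.4333
front line: yaw 2.26 n 58 rows [156, 213] ends [0.6423 0.0859] [0.6399 0.1845] x at y=.132: 0.6399881
shelf yaw 1.44 33 x at .132 0.58019346
```

```bash
python3 -m jog '{"delta_pos":[[6,4,0],[0,12,0],[0,7,0],[-6,0,0],[-7,-0.6,0],[-8,-0.8,0],[-8,-0.8,0],[-8,-0.8,0],[-3,0,0],[0,0,0]],"rot":[[0,0,0],[0,0,0],[0,0,0],[0,0,0],[0,0,0],[0,0,0],[0,0,0],[0,0,0],[0,0,0],[0,0,0]],"grip":[0,0,0,0,0,0,0,0,0,0]}'
python3 -c "
from h import *
c=look('11');binfront(c,400);shelf(c)"
```

```text
time_s: 15.32
tcp_pos: [0.4738, 0.1228, 0.2648]
ee_rot: [[0.019, -0.763, 0.646], [-1.0, -0.022, 0.004], [0.011, -0.646, -0.764]]
wrist_force: [0.3, -0.9, -0.9]
gripper_width: 0.34
tip [0.6123 0.1272 0.0552] w 0.34 F [ 0.2898 -0.8919 -0.9273] t 15.3167
front line: yaw 3.83 n 58 rows [141, 198] ends [0.6086 0.0821] [0.6041 0.1774] x at y=.132: 0.60717136
shelf yaw 1.49 40 x at .132 0.58046937
```

```bash
python3 -m jog '{"delta_pos":[[6,-4,0],[0,-12,0],[0,-6,0],[-6,0,0],[-6,0.2,0],[-5,0.2,0],[0,0,0]],"rot":[[0,0,0],[0,0,0],[0,0,0],[0,0,0],[0,0,0],[0,0,0],[0,0,0]],"grip":[0,0,0,0,0,0,0]}'
python3 -c "
from h import *
c=look('12');binfront(c,400);shelf(c)"
```

```text
time_s: 15.95
tcp_pos: [0.4631, 0.1019, 0.265]
ee_rot: [[0.02, -0.763, 0.646], [-1.0, -0.022, 0.005], [0.01, -0.646, -0.763]]
wrist_force: [0.6, 0.2, -0.9]
gripper_width: 0.343
tip [0.6016 0.1065 0.0555] w 0.343 F [ 0.5882  0.2267 -0.9327] t 15.95
front line: yaw -0.79 n 57 rows [156, 212] ends [0.5965 0.0854] [0.5981 0.1832] x at y=.132: 0.59649026
shelf yaw 1.52 28 x at .132 0.5807393
```

```bash
python3 -m jog '{"delta_pos":[[6,8,0],[0,15,0],[0,15,0],[0,4,0],[-6,0,0],[-5,-0.3,0],[-2,0,0],[0,0,0]],"rot":[[0,0,0],[0,0,0],[0,0,0],[0,0,0],[0,0,0],[0,0,0],[0,0,0],[0,0,0]],"grip":[0,0,0,0,0,0,0,0]}'
python3 -c "
from h import *
c=look('13');binfront(c,400);shelf(c)"
```

```text
time_s: 16.67
tcp_pos: [0.4564, 0.1426, 0.265]
ee_rot: [[0.018, -0.763, 0.646], [-1.0, -0.021, 0.004], [0.011, -0.646, -0.763]]
wrist_force: [1.2, -0.3, -0.0]
gripper_width: 0.342
tip [0.595  0.1469 0.0554] w 0.342 F [ 1.1562 -0.2679 -0.0478] t 16.6667
front line: yaw 2.14 n 60 rows [129, 188] ends [0.5927 0.0831] [0.5902 0.1801] x at y=.132: 0.59048766
shelf yaw 1.42 39 x at .132 0.5803925
```

```bash
python3 -m jog '{"delta_pos":[[6,-5,0],[0,-12,0],[0,-5,0],[-6,0,0],[-4,0,0],[-3,0,0],[0,0,0],[0,0,0]],"rot":[[0,0,0],[0,0,0],[0,0,0],[0,0,0],[0,0,0],[0,0,0],[0,0,0],[0,0,0]],"grip":[0,0,0,0,0,0,0,0]}'
python3 -c "
from h import *
c=look('14');binfront(c,400);shelf(c)"
```

```text
time_s: 17.38
tcp_pos: [0.4497, 0.1216, 0.2651]
ee_rot: [[0.02, -0.763, 0.646], [-1.0, -0.022, 0.005], [0.011, -0.646, -0.763]]
wrist_force: [0.8, -0.4, -0.9]
gripper_width: 0.346
tip [0.5882 0.1262 0.0555] w 0.346 F [ 0.8144 -0.4476 -0.899 ] t 17.3833
front line: yaw -0.38 n 58 rows [144, 201] ends [0.5826 0.0858] [0.584  0.1827] x at y=.132: 0.5827762
shelf yaw 1.57 12 x at .132 0.58036536
```

```bash
python3 -m jog '{"delta_pos":[[6,5,0],[0,14,0],[0,12,0],[-6,0,0],[-3,0,0],[0,0,0],[0,0,0]],"rot":[[0,0,0],[0,0,0],[0,0,0],[0,0,0],[0,0,0],[0,0,0],[0,0,0]],"grip":[0,0,0,0,0,0,0]}'
python3 -c "
from h import *
c=look('15');binfront(c,400);shelf(c)"
```

```text
time_s: 18.02
tcp_pos: [0.4468, 0.152, 0.2649]
ee_rot: [[0.019, -0.763, 0.646], [-1.0, -0.021, 0.004], [0.011, -0.646, -0.764]]
wrist_force: [1.0, -0.6, -1.2]
gripper_width: 0.342
tip [0.5853 0.1564 0.0553] w 0.342 F [ 1.0366 -0.5668 -1.2491] t 18.0167
front line: yaw 1.24 n 61 rows [123, 183] ends [0.5818 0.0833] [0.5811 0.1809] x at y=.132: 0.58120865
shelf yaw 1.39 13 x at .132 0.5810924
```

```bash
python3 -m jog '{"delta_pos":[[6,0,0],[0,0,20],[0,0,30],[0,0,30],[-10,10,30],[-10,20,30],[-10,25,10],[-10,25,0],[-5,25,0],[0,0,0]],"rot":[[0,0,0],[0,0,0],[0,0,0],[0,0,0],[0,0,0],[0,0,0],[0,0,0],[0,0,0],[0,0,0],[0,0,0]],"grip":[0,0,0,0,0,0,0,0,0,0]}'
python3 -c "
from h import *
from station import vision
c=look('16');binfront(c,430);shelf(c)
t=vision.capture('top');pickle.dump(t,open('pics/top16.pkl','wb'))"
```

```text
time_s: 18.9
tcp_pos: [0.4077, 0.2608, 0.4145]
ee_rot: [[0.023, -0.764, 0.645], [-1.0, -0.024, 0.006], [0.011, -0.645, -0.764]]
wrist_force: [-0.6, 0.2, -1.7]
gripper_width: 0.338
tip [0.5461 0.2657 0.2048] w 0.338 F [-0.5753  0.2203 -1.6605] t 18.9
front line: yaw 1.33 n 35 rows [60, 105] ends [0.6065 0.0734] [0.6035 0.1591] x at y=.132: 0.6037426
shelf yaw 1.62 14 x at .132 0.58118004
```

```bash
python3 -m jog '{"delta_pos":[[-4,0,0],[-4,0,0],[-4,2,0],[-4,10,0],[-4,25,-10],[-4,30,-20],[0,30,-25],[0,20,-25],[0,9,-20],[0,0,-10]],"rot":[[-0.15,6.67,0.28],[-0.15,6.67,0.28],[-0.15,6.67,0.28],[-0.15,6.67,0.28],[-0.15,6.67,0.28],[-0.15,6.67,0.28],[0,0,0],[0,0,0],[0,0,0],[0,0,0]],"grip":[0,0,0,0,0,0,0,0,0,0]}'
python3 - <<'E'
from h import *
from station import r,vision
c=look('17')
q=r.sense();R=np.array(q['ee_rot']);p=np.array(q['tcp_pos']);print(p,R)
P=p+R@TIP;E=p+R@np.array([-.002,0,.2285])
for n in('wrist','top','scene'):
    i=vision.capture(n);pickle.dump(i,open(f'pics/{n}17.pkl','wb'))
    h=cv2.cvtColor(i['frame'],cv2.COLOR_RGB2HSV)
    m=cv2.inRange(h,(0,130,60),(6,255,255))|cv2.inRange(h,(174,130,60),(180,255,255))
    k,_,st,ce=cv2.connectedComponentsWithStats(m)
    print(n,'tip/elbow/capTop px',proj(i,P),proj(i,E),proj(i,p+R@[-.002,0,-.0345]),[(st[j].tolist(),ce[j].round(1).tolist()) for j in range(1,k) if st[j,4]>5 and np.hypot(*(ce[j]-proj(i,P)))<75])
E
```

```text
time_s: 19.83
tcp_pos: [0.384, 0.3824, 0.3003]
ee_rot: [[0.052, -0.999, -0.001], [-0.999, -0.052, -0.006], [0.006, 0.002, -1.0]]
wrist_force: [0.0, -0.6, -1.6]
gripper_width: 0.342
tip [0.354  0.3833 0.0508] w 0.342 F [ 0.0109 -0.5762 -1.6202] t 19.8333
[0.3834 0.381  0.2999] [[ 0.0519 -0.9987 -0.0024]
 [-0.9986 -0.0518 -0.0076]
 [ 0.0075  0.0028 -1.    ]]
wrist tip/elbow/capTop px [274.9329 170.7242] [256.3794 172.0631] [256.5925 261.4791] [([259, 169, 19, 7, 83], [267.7, 172.1]), ([237, 208, 40, 9, 216], [256.3, 210.5])]
top tip/elbow/capTop px [132.9384 253.7028] [131.3377 243.688 ] [ 99.1045 246.1975] [([100, 191, 2, 4, 6], [100.7, 192.5]), ([110, 193, 3, 2, 6], [111.0, 193.5]), ([99, 242, 2, 10, 17], [99.6, 246.3]), ([130, 245, 4, 11, 28], [131.6, 250.0])]
scene tip/elbow/capTop px [263.4735 115.8046] [271.4439 114.4097] [276.0678  45.963 ] [([272, 42, 9, 5, 35], [276.2, 43.9]), ([270, 62, 10, 6, 33], [274.5, 65.1]), ([264, 113, 8, 2, 11], [267.6, 113.5])]
```

```bash
python3 -m jog '{"delta_pos":[[0,7,4],[15,1,0],[25,1.2,0],[25,1.3,0],[15,0.8,0],[3,0,0],[0,0,-10],[0,0,-8],[0,0,-4],[0,0,0]],"rot":[[0,0,0],[0,0,0],[0,0,0],[0,0,0],[0,0,0],[0,0,0],[0,0,0],[0,0,0],[0,0,0],[0,0,0]],"grip":[0,0,0,0,0,0,0,0,0,0]}'
python3 - <<'E'
from h import *
from station import vision
c=look('18');s0=ld('pics/scene0.pkl');s=vision.capture('scene');t=vision.capture('top')
for i in(s0,s,ld('pics/top0.pkl'),t):
    h=cv2.cvtColor(i['frame'],cv2.COLOR_RGB2HSV)
    m=cv2.inRange(h,(0,120,60),(6,255,255))|cv2.inRange(h,(172,120,60),(180,255,255));m[:, :80]=0;m[:45]=0;m[235:]=0;m[:,345:]=0
    k,_,st,ce=cv2.connectedComponentsWithStats(m);print([(st[j].tolist(),ce[j].round(1).tolist()) for j in range(1,k) if st[j,4]>6])
E
```

```text
time_s: 20.87
tcp_pos: [0.4656, 0.3938, 0.2854]
ee_rot: [[0.054, -0.999, 0.001], [-0.999, -0.054, -0.003], [0.003, -0.001, -1.0]]
wrist_force: [0.7, -0.1, -1.9]
gripper_width: 0.341
tip [0.4361 0.3955 0.0359] w 0.341 F [ 0.6544 -0.0677 -1.9143] t 20.8667
[([301, 57, 9, 7, 44], [304.7, 60.1]), ([297, 78, 10, 6, 35], [301.7, 80.6]), ([288, 126, 8, 3, 13], [291.5, 127.1])]
[([300, 54, 9, 6, 38], [303.8, 56.3]), ([296, 74, 10, 6, 37], [300.2, 77.1]), ([286, 124, 8, 3, 14], [289.4, 124.8])]
[([110, 193, 3, 3, 8], [111.1, 193.9]), ([96, 205, 7, 10, 70], [99.0, 209.5]), ([112, 214, 2, 4, 7], [112.4, 215.3]), ([130, 214, 4, 12, 28], [131.6, 219.4])]
[([97, 208, 2, 9, 10], [97.9, 211.7]), ([129, 217, 4, 11, 27], [130.6, 222.2])]
```

```bash
python3 -m jog '{"delta_pos":[[0,-0.5,-4],[0,0,-2],[0,0,0],[0,0,0],[0,0,0],[0,0,0],[0,0,0],[0,0,0],[0,0,0],[0,0,0]],"rot":[[0,0,0],[0,0,0],[0,0,0],[0,0,0],[0,0,0],[0,0,0],[0,0,0],[0,0,0],[0,0,0],[0,0,0]],"grip":[0,0,0,50,100,100,100,100,100,100]}'
python3 -m jog '{"delta_pos":[[0,0,0],[0,0,0],[0,0,15],[0,0,30],[0,0,35],[0,0,35],[-10,-20,10],[-20,-35,0],[-20,-35,0],[-20,-35,0]],"rot":[[0,0,0],[0,0,0],[0,0,0],[0,0,0],[0,0,0],[0,0,0],[0,0,0],[0,0,0],[0,0,0],[0,0,0]],"grip":[100,100,100,100,100,100,100,100,100,100]}'
python3 -m jog '{"delta_pos":[[-20,-35,0],[-20,-35,0],[-10,-38,0],[0,-40,0],[0,-40,0],[0,-40,0],[0,-40,0],[0,-40,0],[0,-40,0],[0,0,0]],"rot":[[0,0,0],[0,0,0],[0,0,0],[0,0,0],[0,0,0],[0,0,0],[0,0,0],[0,0,0],[0,0,0],[0,0,0]],"grip":[100,100,100,100,100,100,100,100,100,100]}'
python3 - <<'E'
from h import *
from station import vision
np.set_printoptions(precision=4,suppress=True)
C={n:vision.capture(n) for n in('top','scene')}
for n in C: pickle.dump(C[n],open(f'pics/{n}20.pkl','wb'))
for i in(ld('pics/scene0.pkl'),C['scene'],ld('pics/top0.pkl'),C['top']):
    h=cv2.cvtColor(i['frame'],cv2.COLOR_RGB2HSV)
    m=cv2.inRange(h,(0,120,60),(6,255,255))|cv2.inRange(h,(172,120,60),(180,255,255));m[:, :80]=0;m[:45]=0;m[235:]=0;m[:,345:]=0
    k,_,st,ce=cv2.connectedComponentsWithStats(m);print([(st[j].tolist(),ce[j].round(1).tolist()) for j in range(1,k) if st[j,4]>6])
a=crop(C['top'],70,65,270,250,3);b=crop(C['scene'],270,45,420,180,3)[:, :195] 
im=np.zeros((600,800,3),np.uint8);im[:555,:600]=a;im[:405,603:798]=b
b2=crop(C['scene'],300,170,365,235,3);im[406:406+b2.shape[0]-1,603:603+195]=b2[:194]
cv2.imwrite('pics/f.png',im)
E
```

```text
time_s: 21.85
tcp_pos: [0.467, 0.3938, 0.2809]
ee_rot: [[0.053, -0.999, 0.003], [-0.999, -0.053, -0.001], [0.001, -0.003, -1.0]]
wrist_force: [-0.5, -0.3, 0.0]
gripper_width: 0.788
time_s: 22.68
tcp_pos: [0.3961, 0.2676, 0.4055]
ee_rot: [[0.054, -0.999, 0.003], [-0.999, -0.054, -0.001], [0.001, -0.003, -1.0]]
wrist_force: [-0.0, 0.1, 1.0]
gripper_width: 1.0
time_s: 23.52
tcp_pos: [0.3456, -0.0851, 0.4062]
ee_rot: [[0.042, -0.999, 0.003], [-0.999, -0.042, -0.002], [0.003, -0.003, -1.0]]
wrist_force: [0.6, 1.4, -0.2]
gripper_width: 0.999
[([301, 57, 9, 7, 44], [304.7, 60.1]), ([297, 78, 10, 6, 35], [301.7, 80.6]), ([288, 126, 8, 3, 13], [291.5, 127.1])]
[([299, 56, 10, 7, 46], [303.7, 58.7]), ([296, 76, 10, 7, 37], [300.4, 79.1]), ([287, 125, 8, 2, 12], [290.8, 125.6])]
[([110, 193, 3, 3, 8], [111.1, 193.9]), ([96, 205, 7, 10, 70], [99.0, 209.5]), ([112, 214, 2, 4, 7], [112.4, 215.3]), ([130, 214, 4, 12, 28], [131.6, 219.4])]
[([110, 193, 3, 3, 8], [111.1, 193.9]), ([94, 208, 8, 10, 77], [97.5, 212.4]), ([110, 208, 3, 12, 14], [111.0, 213.4]), ([128, 217, 5, 11, 29], [130.1, 221.7])]
```

View pics/f.png

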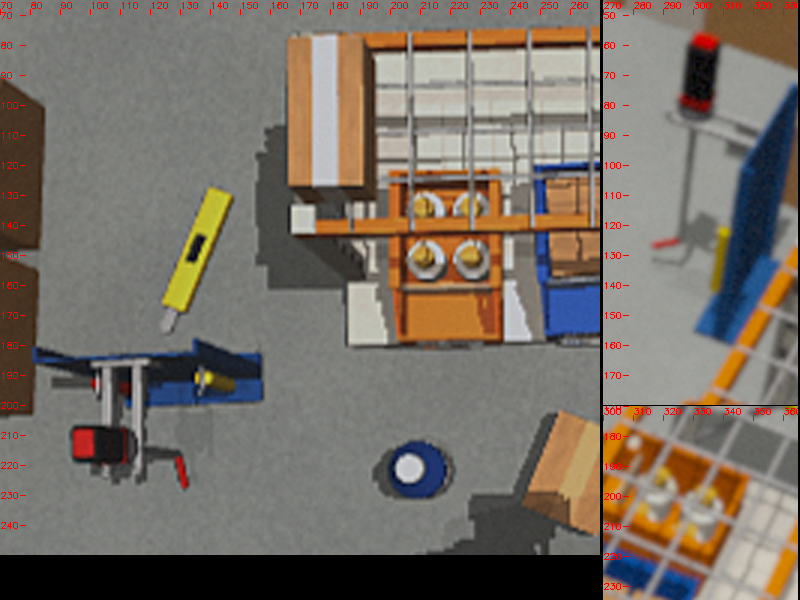

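The final picture shows the orange bin square and lined up at the shelf edge (front edge at rows ~178–179, cols 203–237) and the hook hanging upright in the fork. It looks a few mm forward of its first seat, so I'll check that and the flushness by numbers.

```bash
python3 - <<'E'
from h import *
np.set_printoptions(precision=4,suppress=True)
for k,tc,sc,tt,ts in((0,(99,209.5),(304.7,60.1),(131.6,219.4),(291.5,127.1)),(20,(97.5,212.4),(303.7,58.7),(130.1,221.7),(290.8,125.6))):
    t,s=ld(f'pics/top{k}.pkl'),ld(f'pics/scene{k}.pkl')
    print('cap',tri(t,tc,s,sc),'tip',tri(t,tt,s,ts))
t=ld('pics/top20.pkl');h=cv2.cvtColor(t['frame'],cv2.COLOR_RGB2HSV)
m=cv2.inRange(h,(5,140,50),(18,255,255))
P=[]
for u in range(206,234):
    r=np.nonzero(m[165:190,u])[0]
    if len(r): P.append(onz(t,u,165+r.max()+.5,.025)[:2])
P=np.array(P);print('orange front bottom',np.median(P[:,0]),np.polyfit(P[:,1],P[:,0],1)*[57.3,1])
g=t['frame'].astype(float).mean(2)
for u in (190,195,198,240,243): print(u,g[174:184,u].round())
b0=ld('pics/top0.pkl')
for i in(b0,t):
    hh=cv2.cvtColor(i['frame'],cv2.COLOR_RGB2HSV);mm=cv2.inRange(hh,(105,150,60),(125,255,255))[110:180,245:345]
    k,_,st,ce=cv2.connectedComponentsWithStats(mm);print('blue',[(st[j].tolist(),ce[j].round(1).tolist()) for j in range(1,k) if st[j,4]>150])
E
```

```text
cap (array([0.4709, 0.3943, 0.3128]), np.float64(0.0003355422994464526)) tip (array([0.4539, 0.3921, 0.0393]), np.float64(0.0012592461405599735))
cap (array([0.4647, 0.3984, 0.3123]), np.float64(0.002274879333592219)) tip (array([0.4478, 0.397 , 0.0388]), np.float64(0.003055765622357547))
orange front bottom 0.5799815659879068 [-2.4761  0.5856]
190 [186. 187. 189. 186. 195. 159.  72. 101. 128. 125.]
195 [188. 190. 188. 188. 196. 155.  67. 118. 129. 123.]
198 [162. 201. 199. 200. 210. 166.  48. 100. 130. 125.]
240 [196. 196. 196. 204. 160.  64. 109. 123. 121. 118.]
243 [194. 196. 195. 203. 157.  60. 113. 118. 117. 120.]
blue [([55, 31, 38, 35, 624], [73.1, 54.1]), ([4, 32, 37, 35, 617], [22.1, 54.4])]
blue [([55, 31, 38, 35, 625], [73.1, 54.0]), ([4, 32, 37, 35, 619], [22.1, 54.4])]
```

```bash
python3 -c "
from station import finish_job
print(finish_job())"
```

```text
the job is handed in; nothing more can be done
None
```

I drew the orange bin forward with the hook only, in short pulls between its neighbours, hung the hook back in its bracket, let go and handed the job in after about 23.5 s of robot time.

**What went wrong:** on the first try I tilted the hook too close to the panel. Its tip caught the panel face and the hook twisted in the grip. I hung it back, took a fresh grip and carried on. The wrist-force readings I took stayed within about 3 N.

**Last checks:**
- **Bin:** the wrist camera puts its front within about 1 mm of the shelf edge (0.581 against 0.5805 m). It is turned 1.2–1.3° against the shelf's 1.4–1.6°, and its middle is at y ≈ 0.132 m, over the label.
- **Disagreement:** the coarser top camera shows the bin about 4 mm back and about 1° askew, roughly a pixel and a half. I trusted the wrist view.
- **Hook:** it hangs upright at its original height, but about 6 mm forward and 4 mm to the left of its first seat by triangulation. That puts the collar's front edge close to the turned-up tine ends. I left it there.
- **Bystanders:** the blue bins match their first picture to within 0.1 px. The bottle, carton and yellow cutter looked undisturbed in the final picture. I did not check the stapler, tape roll and printer again.

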